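# Ballast the bell mast, release it and hold it fully drawn out

### The arm

A 7-joint arm with a two-finger parallel gripper is mounted at the origin on the work surface. World frame = base frame: x ahead of the robot, y to its left, z up, the work surface at z = 0. Lengths are in m, angles in degrees, forces in N, time in s.
With the tool pointing down it reaches from about 0.425 to 1.025 m from the base axis. Payload 9.4 kg.
Tool frame: the origin (TCP) lies at the very end of the fingers, on their centre line; the grasp point (between the pads) lies 19 mm behind it; z points along the fingers, y is the direction in which the jaws open and shut (so a half turn about z gives the same grasp; the last joint's range is limited). The gripper opens to 93 mm and grips with 3 to 60 N. Pads are 15 mm wide; open, the fingers measure 128 mm over their backs; the gripper's body (75 mm by 188 mm) begins 65 mm behind the grasp point.
Start: joints at [60.12, 34.337, -0.143, 91.639, 0.103, 54.024, -4.572], TCP at [0.312, -0.654, 0.219] pointing down, gripper open.
Joint ranges: [-147.43, 147.43], [-19.82, 112.94], [-74.19, 73.91], [6.32, 146.72], [-59.91, 239.91], [6.04, 106.73], [-150.56, 150.56]. Speed limits (degrees/s): [127.2, 127.2, 172.46, 172.46, 180, 180, 180].

### API

Orientations are given as a 3x3 rotation matrix whose columns are the frame's x, y, z axes.
In Python, from plant import * gives the robot as it stands.
- The arm moves only by the tool send_rows, never from a script. Its argument "steps" is a list of rows, each a list of 7 numbers: the shift along the tool's x, y, z in mm, then the turn, a rotation vector about the tool's x, y, z in degrees, then the opening, from 0 (shut) to 1 (fully open). A call has 1 to 12 rows; each row shifts and turns the commanded pose from where the row before left it, along the tool's axes as they then stand; what a row does not reach is not made up. A row lasts 1/12 s, in which the tool goes at most 41.7 mm and 7.16 degrees, less where a joint would pass 70% of its speed; a pose out of reach is approached as far as the arm can. A call with a gripper value outside its range is refused whole. The fingers move at their own pace and stop on an object; "newtons" is the grip in N (left out, the last holds). Time passes only in rows, so rows that do not move let the fingers close. It gives the time, the measured TCP pose, the force and the opening at its end, in the units of the state.
- read_state(): the state, without advancing time (a new reading comes with each control period).
- camera(name): name is "side" or "top" or "wrist"; returns (picture, depth): 480x640x3 uint8, blue, green, red; 480x640 float32, m along the optical axis (not along the pixel's ray), 0 where there is no reading.
- get_calibration(name): a dict with "fovy" (degrees; the focal length in pixels is half the picture's height over the tangent of half this angle, whatever the lens; pixels are square), "cx", "cy" (the principal point, pixels), "R" (3x3) and "t" (3): a world point X has camera coordinates R X + t; the wrist camera has in their place "T_tool_cam" (4x4, takes a point from camera to tool coordinates, whose origin is the TCP and whose axes are the flange's). Camera axes: x right, y down, z forward; pixel columns grow to the right and rows downward; lengths in m; the calibration is good to about 2 mm. A picture is of the moment at which its call begins: read the wrist's pose just before it. get_calibration takes no time and is no camera call.
- hand_in(): hands the job in, once; it reports no verdict.
Trained networks look in the newest picture that a camera, given by its name, has taken for a name from the list of things; names that differ only in an ending like _2 or _b are one class to them, and where a whole thing is asked for, a point or a joint stands for the part that bears it (a point fixed in the world has none). Each returns a list of dicts, best first, with "conf" (0 to 1); they miss things now and then, are a little off and sometimes report something else, mostly with a low value. They report only what shows in the picture. A call takes as long as a camera call. They do not tell look-alikes from the thing itself.
- look_for(thing, camera): "bbox" ([left, top, right, bottom] in pixels, round what is visible of it).
- outline_of(thing, camera): "region" (480x640 bool, what is visible of it) and "bbox" ([left, top, right, bottom] in pixels, round what is visible of it).
- landmark_of(thing, camera): "centre" ([row, column] in pixels: a listed point, or the origin of a listed thing).
The state is a dict: "clock": time; "qpos": joint angles; "joint_vel": joint speeds; "tau": joint torques, N m; "tool_pos": TCP position; "orientation": TCP orientation; "contact_force": force on the tool from outside, world axes, zero at the start; "moment": the same for the moment, N m; "grip_width": finger opening in m.
Only numpy, scipy, OpenCV 4.12 (cv2) and the standard library are available. Lean on these libraries where they do the work, as an engineer would, in place of code of your own. Each camera call takes 0.05 s, during which the arm holds its last target.

### The job

First put clay owls from the turntable onto the sprung pan of the bell mast stand until the pan's red pointer rests level with the green clip on the scale, neither above nor below it, and let go of them. Then press the red button fully down, take the black grip on top of the mast and pull it straight up, past the first stop, to the second stop, and finish holding the grip there with the mast fully drawn out (it sinks back if let go). Leave the armadillo, the pig bank, the tops, the pot and the green clip's setting alone.

Things in the scene. Friction and masses are not known exactly. Their poses are not given: they have to be found in the camera images.
- owl1_mid (a point): solid terracotta clay owl 1 of three alike, standing upright: a round body 46 mm across and 62 mm tall (plus two small ears, 5 mm higher), about 220 g; this point is at its centre, 31 mm above its foot. At first on the turntable, in any of its four places
- owl1: the same owl 1; origin at the centre of its underside
- owl2_mid (a point): solid terracotta clay owl 2 of three alike, standing upright: a round body 46 mm across and 62 mm tall (plus two small ears, 5 mm higher), about 220 g; this point is at its centre, 31 mm above its foot. At first on the turntable, in any of its four places
- owl2: the same owl 2; origin at the centre of its underside
- owl3_mid (a point): solid terracotta clay owl 3 of three alike, standing upright: a round body 46 mm across and 62 mm tall (plus two small ears, 5 mm higher), about 220 g; this point is at its centre, 31 mm above its foot. At first on the turntable, in any of its four places
- owl3: the same owl 3; origin at the centre of its underside
- turntable: round galvanized tin turntable, 300 mm across, its top 32 mm above the shelf, braked so it does not turn; origin at the centre of its underside on the shelf. The three owls and the black armadillo stand on it, each about 85 mm from its centre, a quarter turn apart
- stand: the bell mast stand, a tin base plate 220 x 350 x 12 mm fixed to the shelf; origin at the centre of its underside. In its frame (z up) the sprung ballast pan is centred at y -90 mm; the blue mast foot (x -88 to 28, y 72 to 128 mm, top at z 130 mm) carries the telescopic mast at x 0, y 100 mm and the red button at x -60, y 100 mm
- green_clip (a point): centre of the green clip, 16 mm tall, that marks the wanted ballast on the upright cream scale post (6 x 34 mm, top 120 mm above the shelf) behind the pan, at x 98, y -62 mm of the stand. Its height differs each time: 12 to 32 mm below the pointer's start. Leave it where it is
- pointer (a point): tip of the pan's red pointer, beside the scale post, 7 mm below the dish's top face and moving with it, 88 mm above the shelf at the start. It is on target when level with the green clip: not more than 8 mm above or below the clip's centre
- pan (a joint): how far the sprung pan has sunk from its empty height (m), 0 at the start to 0.050 at the bottom; 160 N/m, well damped: each owl sinks it by about 0.0135. One or two owls bring the pointer level with the green clip
- pan_dish: the flat round tin dish of the ballast pan, 160 mm across and 6 mm thick, no rim; origin at the centre of its top face. It moves straight down and does not tilt
- pan_top (a point): centre of the pan dish's top face, where the owls stand (z is 95 mm minus pan)
- button_top (a point): centre of the top of the red release button, 24 mm across, standing 16 mm proud of the mast foot. Pressed straight down
- button (a joint): how far the button is pressed (m), 0 to 0.008 fully down; it moves at about 2.5 N and stays down by itself. Fully pressed it frees the mast; until then a latch holds the mast down
- grip_mid (a point): middle of the black grip with yellow rings at the top of the mast, an upright cylinder 28 mm across and 45 mm tall, its middle 168 mm above the shelf while the mast is down. Gripped from above; it cannot turn. 30 mm below its middle a thin arm goes off sideways to the stand's +y and carries the hanging ceramic bell with blue swirls; the bell lies 66 mm from the mast and lower than the grip
- mast_top: the mast's inner tube with the grip at its top, the arm and the bell; origin on the mast axis, 34 mm below the middle of the grip
- mast_inner (a joint): how far the thin inner tube is drawn out of the middle tube (m), 0 to 0.060; straight up. It comes first, at about 3 N; its end is the first stop
- mast_mid (a joint): how far the middle tube is drawn out of the mast foot (m), 0 to 0.060; it follows after the first stop, at about 8 to 9 N in all; its end is the second stop, 120 mm above the start. Nothing catches the tubes: they sink back if let go
- armadillo: burnished black clay armadillo, 100 mm long, 48 mm wide, 54 mm tall, on the turntable; leave alone. Origin at the centre of its underside
- pig: orange clay pig bank, 135 mm long, 85 mm tall, on the shelf; leave alone. Origin at the centre of its underside
- top1: yellow clay top, 52 mm across and 52 mm tall, resting on its flat crown with the tip up; leave alone. Origin at its underside
- top2: second yellow clay top, like the first; leave alone. Origin at its underside
- pot: small open terracotta pot, 70 mm across and 60 mm tall, on the shelf; leave alone. Origin at its underside
Mind the look-alikes: they are no part of the job. Leave any turquoise look-alike of the owl2 alone.

How it is judged:
By the outcome, as a careful person would: the job done as asked, in the order asked, and still so for the second after the job is handed in, while the arm keeps its last pose, push and grip.
It also fails if it takes over 72 s, if anything falls off the work surface, if the arm or the gripper's body presses on something with over 40 N, if the wrist force passes 120 N, or if a joint passes its speed limit or range.

## Working session

There is one attempt and no reset: what is moved stays moved. The work goes in short steps, Python scripts to look and compute and a tool call to move; the robot and the scene stay as the last step left them, time stands still between calls to the robot, and variables do not carry over. Pictures are saved under pics/ and viewed, and the job is handed in when it is done.

Besides the shell and the picture viewer there is one more tool, called after "Emit:" as name(argument=value, ...), one argument or row to a line, values as JSON. send_rows: Moves the arm, as the interface text tells. Its arguments: {"type":"object","properties":{"steps":{"type":"array"},"newtons":{"type":"number"}},"required":["steps"]}

```bash
ls; mkdir -p pics; python3 - <<'E'
from plant import *
import cv2
s=read_state();print({k:s[k] for k in('clock','tool_pos','orientation','grip_width','contact_force')})
for n in('side','top','wrist'):
    p,d=camera(n);cv2.imwrite(f'pics/{n}0.png',p)
    print(n,get_calibration(n))
E
```

```text
pics
{'clock': 0.0, 'tool_pos': array([ 0.31170585, -0.65404701,  0.21774019]), 'orientation': array([[ 9.02685849e-01,  4.30299391e-01, -8.31607295e-04],
       [ 4.30300153e-01, -9.02684928e-01,  1.30378677e-03],
       [-1.89660719e-04, -1.53475061e-03, -9.99998804e-01]]), 'grip_width': 0.0925477975720059, 'contact_force': array([ 0.45581301,  0.13859183, -0.75595779])}
side {'fovy': 47.042353636129675, 'cx': 323.5331475750844, 'cy': 242.79864288861538, 'R': array([[ 0.98703857, -0.15969834,  0.01585244],
       [-0.11185644, -0.75543123, -0.64560964],
       [ 0.11507821,  0.63546841, -0.76350304]]), 't': array([-0.51607374,  0.19068652,  1.4086959 ])}
top {'fovy': 43.50841070486826, 'cx': 318.28318533635695, 'cy': 245.93653266787425, 'R': array([[ 2.81239566e-02, -9.99603545e-01,  1.34028734e-03],
       [-9.97685624e-01, -2.81529837e-02, -6.18935045e-02],
       [ 6.19066996e-02,  4.03504820e-04, -9.98081859e-01]]), 't': array([0.0260498 , 0.53380209, 1.52874606])}
wrist {'fovy': 61.942819690487106, 'cx': 319.74778731801297, 'cy': 241.16436641638606, 'T_tool_cam': array([[ 1.44344751e-04, -9.54009430e-01, -2.99776560e-01,
         8.50023554e-02],
       [ 9.99999890e-01,  2.71215256e-04, -3.81608143e-04,
         7.07783121e-04],
       [ 4.45361744e-04, -2.99776472e-01,  9.54009365e-01,
        -1.67084983e-01],
       [ 0.00000000e+00,  0.00000000e+00,  0.00000000e+00,
         1.00000000e+00]])}
```

View pics/side0.png

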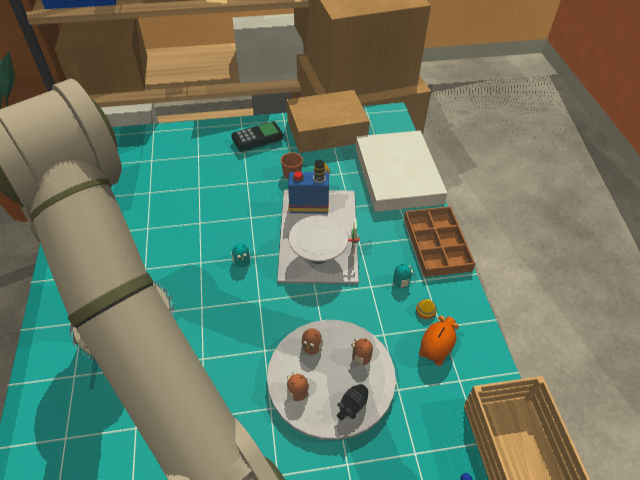

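View pics/top0.png

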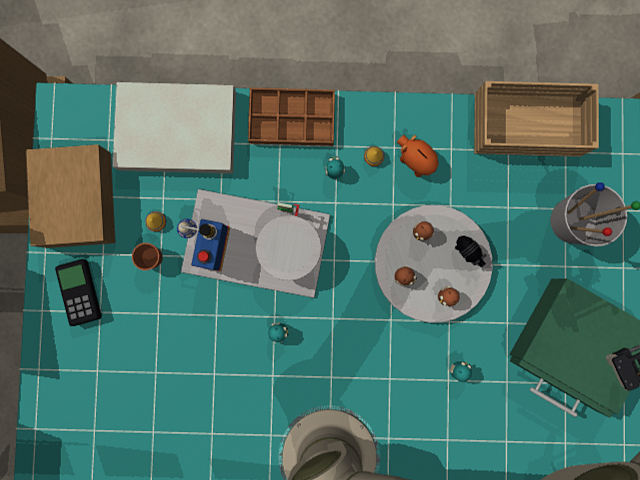

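View pics/wrist0.png

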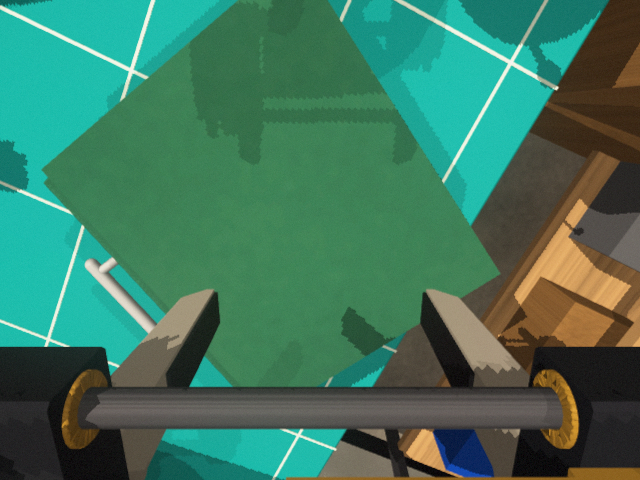

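The top view shows owls at (423,231), (405,276) and (449,297), the armadillo at (470,250), the pan at (288,247), the button at (204,257) and the grip at (208,230). Turquoise look-alikes are at (335,168), (278,332) and (461,371).

```bash
cat > h.py <<'E'
from plant import *
import cv2, numpy as np
def K(c):
    f=240/np.tan(np.radians(c['fovy']/2)); return f,c['cx'],c['cy']
def ray(n,rc):
    c=get_calibration(n);f,cx,cy=K(c)
    d=np.array([(rc[1]-cx)/f,(rc[0]-cy)/f,1.]);
    return -c['R'].T@c['t'], c['R'].T@d
def atz(n,rc,z):
    o,d=ray(n,rc); return o+d*(z-o[2])/d[2]
def atd(n,rc,dep):
    o,d=ray(n,rc); return o+d*dep
def proj(n,X):
    c=get_calibration(n);f,cx,cy=K(c);p=c['R']@X+c['t'];return f*p[1]/p[2]+cy,f*p[0]/p[2]+cx
def tri(a,b):
    A=[];B=[]
    (o1,d1),(o2,d2)=ray('top',a),ray('side',b)
    M=np.zeros((3,3));v=np.zeros(3)
    for o,d in((o1,d1),(o2,d2)):
        d=d/np.linalg.norm(d);P=np.eye(3)-np.outer(d,d);M+=P;v+=P@o
    X=np.linalg.solve(M,v); return X
E
python3 - <<'E'
from h import *
np.set_printoptions(precision=4,suppress=True)
for n in('top','side'):
    camera(n)
    for t,z in(('owl1_mid',.063),('green_clip',.07),('pointer',.088),('pan_top',.095),('button_top',.146),('grip_mid',.168),('turntable',0),('stand',0),('armadillo',.032),('pan_dish',.095)):
        for r in landmark_of(t,n)[:4]:
            print(n,t,np.round(r['centre'],1),round(r['conf'],2),atz(n,r['centre'],z))
E
```

```text
top owl1_mid [253.8 151.1] 0.75 [0.4986 0.4564 0.063 ]
top owl1_mid [276.4 408.1] 0.67 [ 0.4605 -0.1841  0.063 ]
top green_clip [206.4 283.7] 0.62 [0.6257 0.1299 0.07  ]
top green_clip [255.5 202.4] 0.41 [0.4977 0.3273 0.07  ]
top pointer [204.  292.9] 0.94 [0.63   0.1064 0.088 ]
top pan_top [248.1 286.3] 0.87 [0.5205 0.1188 0.095 ]
top pan_top [254.8 150.3] 0.51 [0.4948 0.4494 0.095 ]
top button_top [255.4 201. ] 0.58 [0.4948 0.316  0.146 ]
top grip_mid [230.6 203.9] 0.63 [0.5516 0.3073 0.168 ]
top turntable [265.8 430.1] 0.93 [ 0.4905 -0.2501  0.    ]
top stand [246.2 257.7] 0.8 [0.5288 0.1983 0.    ]
top stand [297.  445.2] 0.29 [ 0.411  -0.2905  0.    ]
top armadillo [248.4 462.8] 0.62 [ 0.536  -0.3266  0.032 ]
top pan_dish [227.1 203.9] 0.73 [0.5662 0.3216 0.095 ]
top pan_dish [247.6 288.5] 0.62 [0.5219 0.1135 0.095 ]
side owl1_mid [339.9 309.8] 0.73 [ 0.4609 -0.1735  0.063 ]
side green_clip [351.5 358.7] 0.61 [ 0.5679 -0.2249  0.07  ]
side green_clip [236.3 353.9] 0.38 [0.6257 0.1234 0.07  ]
side green_clip [405.6 356.8] 0.27 [ 0.5375 -0.3531  0.07  ]
side pointer [237.  358.7] 0.86 [0.6339 0.104  0.088 ]
side pan_top [235.9 319.3] 0.81 [0.5289 0.1173 0.095 ]
side pan_top [384.3 300.1] 0.74 [ 0.4217 -0.2974  0.095 ]
side pan_top [351.3 362.4] 0.59 [ 0.5719 -0.2391  0.095 ]
side button_top [168.6 317.2] 0.34 [0.5548 0.3247 0.146 ]
side button_top [381.9 298.7] 0.21 [ 0.4171 -0.3162  0.146 ]
side grip_mid [167.9 319.3] 0.73 [0.5572 0.3027 0.168 ]
side grip_mid [340.9 313.8] 0.33 [ 0.4605 -0.2378  0.168 ]
side turntable [381.9 331.8] 0.6 [ 0.5011 -0.2569 -0.    ]
side stand [232.8 319.1] 0.91 [0.5438 0.2104 0.    ]
side stand [310.8 423. ] 0.68 [ 0.7698 -0.096   0.    ]
side armadillo [407.  354.1] 0.92 [ 0.5365 -0.3394  0.032 ]
side armadillo [383.7 299. ] 0.48 [ 0.4224 -0.2652  0.032 ]
side pan_dish [236.  318.1] 0.7 [0.5256 0.1174 0.095 ]
```

```bash
python3 - <<'E'
from h import *
a,d=camera('side');b,d2=camera('top')
c=cv2.resize(a[205:265,320:390],None,fx=8,fy=8,interpolation=cv2.INTER_NEAREST)
cv2.imwrite('pics/zs.png',c)
c=cv2.resize(b[190:300,180:340],None,fx=5,fy=5,interpolation=cv2.INTER_CUBIC)
cv2.imwrite('pics/zt.png',c)
np.set_printoptions(precision=4,suppress=True)
for z in (.120,.088,.076,.07,.056): print(z,proj('side',np.array([.6245,.130,z])),proj('side',np.array([.631,.105,z])))
# owls from colour: top camera
hsv=cv2.cvtColor(b,cv2.COLOR_BGR2HSV)
print(hsv[231,423],hsv[276,405])
for t in ('owl1','owl2','owl3'):
  for n in('top','side'):
    camera(n)
    for r in outline_of(t,n):
        m=r['region'];ys,xs=np.nonzero(m);dd=(d2 if n=='top' else d)[m]
        # cloud
        P=np.array([atd(n,(y,x),q) for y,x,q in zip(ys,xs,dd)])
        print(n,t,round(r['conf'],2),r['bbox'],'centroid',P.mean(0),'lo',np.percentile(P,2,0),'hi',np.percentile(P,98,0))
E
```

```text
0.12 (np.float64(222.24693409290236), np.float64(354.06198722793295)) (np.float64(228.90827843428283), np.float64(358.31991326968256))
0.088 (np.float64(230.19746455467182), np.float64(353.376419347264)) (np.float64(236.83018343603172), np.float64(357.55708640407204))
0.076 (np.float64(233.11236901353143), np.float64(353.1250694679293)) (np.float64(239.73391926991707), np.float64(357.27747591843325))
0.07 (np.float64(234.55655405385656), np.float64(353.0005385473636)) (np.float64(241.1724369632279), np.float64(357.13895621353))
0.056 (np.float64(237.89247545946367), np.float64(352.71288471355746)) (np.float64(244.4949283373741), np.float64(356.8190223490872))
[  9 157 128] [  9 160 131]
top owl1 0.81 [394.2, 265.2, 416.6, 284.1] centroid [ 0.4632 -0.1702  0.094 ] lo [ 0.4413 -0.196   0.0303] hi [ 0.487  -0.1527  0.0991]
top owl1 0.75 [325.8, 155.3, 348.7, 177.8] centroid [0.7301 0.0043 0.056 ] lo [ 0.7118 -0.0175  0.0146] hi [0.7584 0.0244 0.066 ]
top owl1 0.73 [448.4, 359.6, 472.0, 379.1] centroid [ 0.2324 -0.3181  0.0601] lo [ 0.2072 -0.3447 -0.0018] hi [ 0.25   -0.3017  0.0685]
to
[... 3313 characters left out ...]
hi [0.7592 0.0248 0.066 ]
top owl3 0.52 [396.5, 263.4, 415.9, 282.7] centroid [ 0.4627 -0.1704  0.1011] lo [ 0.4437 -0.196   0.0544] hi [ 0.4832 -0.1529  0.0995]
side owl3 0.67 [300.6, 328.4, 321.9, 354.5] centroid [ 0.462  -0.1903  0.087 ] lo [ 0.4404 -0.1988  0.0317] hi [ 0.4873 -0.1566  0.0978]
side owl3 0.67 [350.3, 336.1, 376.0, 360.8] centroid [ 0.5717 -0.2315  0.085 ] lo [ 0.5552 -0.2434  0.0378] hi [ 0.5948 -0.201   0.098 ]
side owl3 0.67 [396.3, 263.2, 416.1, 289.2] centroid [ 0.7297 -0.0118  0.0533] lo [ 0.7132 -0.0209  0.0066] hi [0.7595 0.0196 0.0653]
side owl3 0.58 [229.7, 243.1, 252.7, 269.5] centroid [0.3143 0.1265 0.0425] lo [ 0.2908  0.1148 -0.0005] hi [0.3363 0.1547 0.0664]
```

View pics/zs.png

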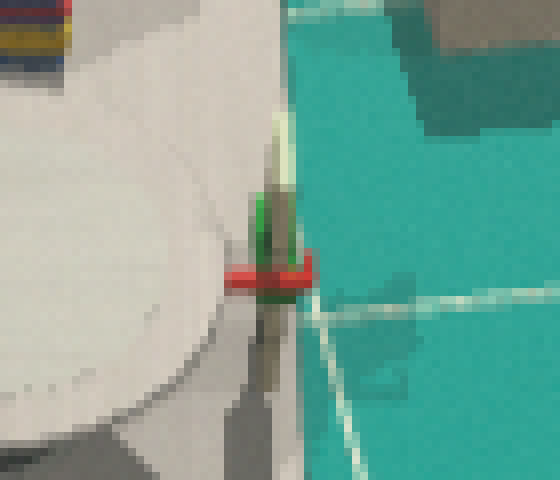

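View pics/zt.png

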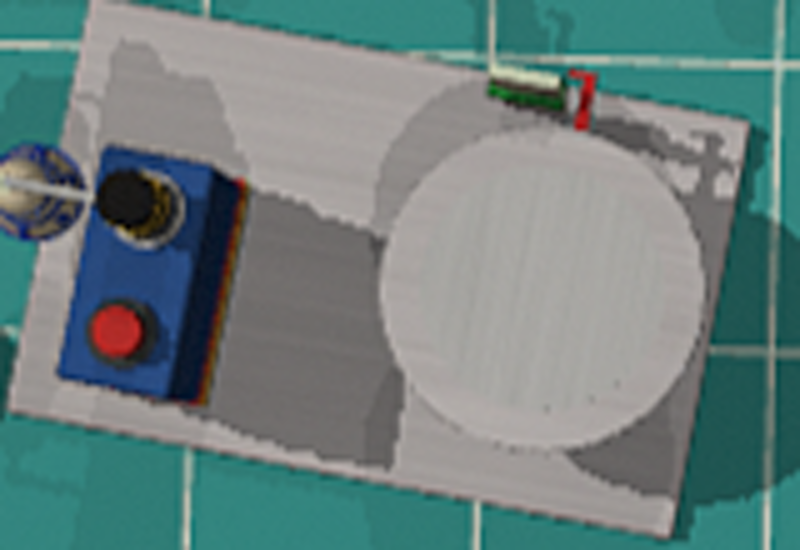

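Clip spans about rows 229–242 in the side view, and its centre is roughly z 0.07, so one owl looks right. I'll verify that after placing it. The nearest owl, A, is at (0.462, -0.175).

Emit:
send_rows(
  steps=[
    [26,-28,0,0,0,0,1],
    [26,-28,0,0,0,0,1],
    [26,-28,0,0,0,0,1],
    [26,-28,0,0,0,0,1],
    [26,-28,0,0,0,0,1],
    [26,-28,0,0,0,0,1],
    [26,-28,0,0,0,0,1],
    [26,-28,0,0,0,0,1],
    [26,-28,0,0,0,0,1],
    [26,-28,0,0,0,0,1],
    [26,-28,0,0,0,0,1],
    [26,-28,0,0,0,0,1],
  ],
)

```text
clock: 2.95
tool_pos: [0.4493, -0.2152, 0.2189]
orientation: [[0.903, 0.43, 0.001], [0.43, -0.903, -0.0], [0.0, 0.001, -1.0]]
contact_force: [0.8, -0.0, -0.3]
grip_width: 0.0928
```

```bash
cat >> h.py <<'E'
def go(X,az=None):
    """tool-axis mm to world X from now; az= wanted azimuth deg of jaw axis -> turn about tool z"""
    s=read_state();R=s['orientation'];
    print('t',round(s['clock'],2),'pos',np.round(s['tool_pos'],4),'jaw az',round(np.degrees(np.arctan2(R[1,1],R[0,1])),1),'q',np.round(s['qpos'],0),'F',np.round(s['contact_force'],1),'w',round(s['grip_width'],4))
    print('delta',np.round(1000*R.T@(np.array(X)-s['tool_pos']),1))
    D=np.array([0,0,-1.])
    if az is None: az=np.degrees(np.arctan2(R[1,1],R[0,1]))
    y=np.array([np.cos(np.radians(az)),np.sin(np.radians(az)),0]);
    T=np.c_[np.cross(y,D),y,D]
    from scipy.spatial.transform import Rotation as Ro
    print('turn',np.round(np.degrees(Ro.from_matrix(R.T@T).as_rotvec()),1))
def cap(fn):
    s=read_state();p,d=camera('wrist');cv2.imwrite('pics/'+fn,p)
    T=np.eye(4);T[:3,:3]=s['orientation'];T[:3,3]=s['tool_pos']
    return p,d,T@get_calibration('wrist')['T_tool_cam']
def wz(Tc,rc,z):
    f,cx,cy=K(get_calibration('wrist'));d=Tc[:3,:3]@np.array([(rc[1]-cx)/f,(rc[0]-cy)/f,1]);o=Tc[:3,3]
    return o+d*(z-o[2])/d[2]
E
python3 - <<'E'
from h import *
go([.462,-.175,.150],-64.5)
p,d,T=cap('w1.png')
for r in landmark_of('owl1_mid','wrist'): print(r['centre'],r['conf'],wz(T,r['centre'],.063))
E
```

```text
t 2.95 pos [ 0.4493 -0.2152  0.2189] jaw az -64.5 q [ 21.  19.  -3. 121.   2.  40. -47.] F [ 0.8 -0.  -0.3] w 0.0928
delta [ 28.7 -30.9  68.9]
turn [ 0. -0. -0.]
[185.1, 280.8] 0.71 [ 0.46420307 -0.17387516  0.063     ]
```

View pics/w1.png

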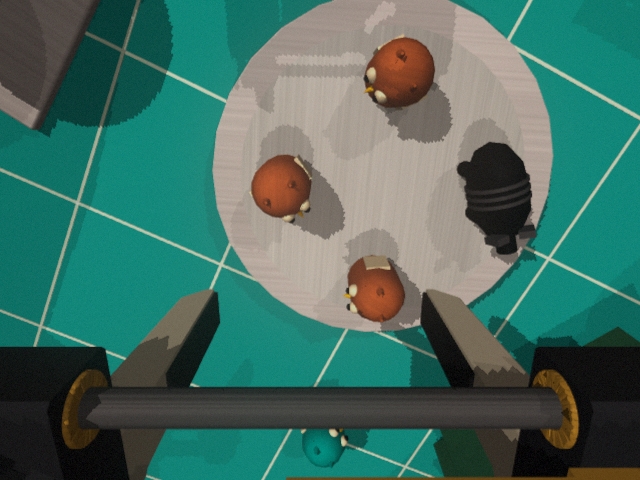

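The wrist view shows three terracotta owls and the armadillo. Owl A is at (281,185), world (0.464, -0.174), which agrees with the top view. Descending.

Emit:
send_rows(
  steps=[
    [15,-16,0,0,0,0,1],
    [15,-16,0,0,0,0,1],
    [0,0,28,0,0,0,1],
    [0,0,28,0,0,0,1],
    [0,0,28,0,0,0,1],
    [0,0,28,0,0,0,1],
    [0,0,25,0,0,0,1],
    [0,0,20,0,0,0,1],
    [0,0,10,0,0,0,1],
    [0,0,0,0,0,0,1],
  ],
)

```text
clock: 3.88
tool_pos: [0.4615, -0.1753, 0.0499]
orientation: [[0.903, 0.43, -0.003], [0.43, -0.903, 0.001], [-0.002, -0.002, -1.0]]
contact_force: [-0.6, -0.0, 0.6]
grip_width: 0.0931
```

```bash
python3 - <<'E'
from h import *
go([.463,-.174,.050],-64.5)
E
```

```text
t 3.88 pos [ 0.4615 -0.1753  0.0499] jaw az -64.5 q [ 16.  35.  -2. 129.   4.  16. -55.] F [-0.6 -0.   0.6] w 0.0931
delta [ 1.9 -0.5 -0.1]
turn [-0.1  0.1 -0. ]
```

Emit:
send_rows(
  steps=[
    [2,0,0,0,0,0,0.3],
    [0,0,0,0,0,0,0.3],
    [0,0,0,0,0,0,0.3],
    [0,0,0,0,0,0,0.3],
    [0,0,0,0,0,0,0.3],
    [0,0,0,0,0,0,0.3],
    [0,0,-10,0,0,0,0.3],
    [0,0,-20,0,0,0,0.3],
    [0,0,-30,0,0,0,0.3],
    [0,0,-30,0,0,0,0.3],
    [0,0,-10,0,0,0,0.3],
  ],
  newtons=15,
)

```text
clock: 4.8
tool_pos: [0.4649, -0.1746, 0.1556]
orientation: [[0.903, 0.43, 0.004], [0.43, -0.903, -0.001], [0.003, 0.003, -1.0]]
contact_force: [0.4, 0.1, -2.5]
grip_width: 0.0435
```

```bash
python3 - <<'E'
from h import *
go([.523,.117,.150],-8.7)
p,d,T=cap('w2.png')
E
```

```text
t 4.8 pos [ 0.4649 -0.1746  0.1556] jaw az -64.5 q [ 17.  24.  -3. 125.   3.  31. -53.] F [ 0.4  0.1 -2.5] w 0.0435
delta [ 177.8 -238.3    5.4]
turn [  0.2  -0.1 -55.8]
```

View pics/w2.png

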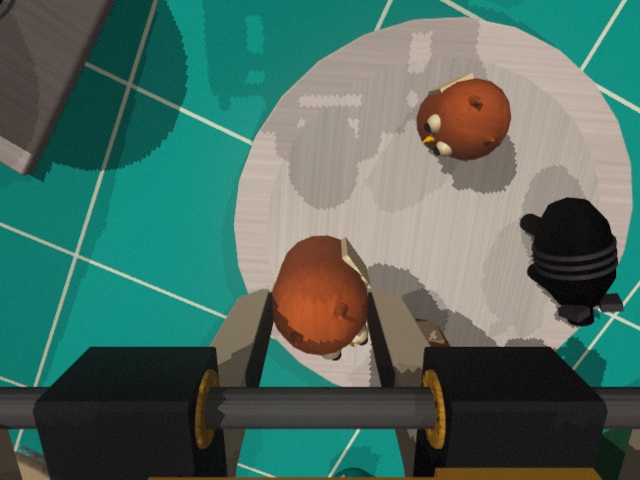

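The owl is held at (320,295), upright, at about 2.5 N. Moving it over the pan.

Emit:
send_rows(
  steps=[
    [10,-13,0,0,0,0,0.3],
    [18,-24,0,0,0,0,0.3],
    [18,-24,0,0,0,0,0.3],
    [18,-24,0,0,0,0,0.3],
    [18,-24,0,0,0,0,0.3],
    [18,-24,0,0,0,0,0.3],
    [18,-24,0,0,0,0,0.3],
    [18,-24,0,0,0,0,0.3],
    [18,-24,0,0,0,0,0.3],
    [16,-22,0,0,0,0,0.3],
    [8,-11,0,0,0,0,0.3],
    [0,0,0,0,0,0,0.3],
  ],
)

```text
clock: 5.85
tool_pos: [0.5224, 0.1207, 0.1513]
orientation: [[0.901, 0.434, -0.0], [0.434, -0.901, 0.001], [0.0, -0.001, -1.0]]
contact_force: [0.5, -0.5, -2.4]
grip_width: 0.0434
```

```bash
python3 - <<'E'
from h import *
go([.523,.117,.120])
p,d,T=cap('w3.png')
E
```

```text
t 5.85 pos [0.5224 0.1207 0.1513] jaw az -64.2 q [-18.  27.  -2. 120.   1.  33. -85.] F [ 0.5 -0.5 -2.4] w 0.0434
delta [-1.1  3.6 31.2]
turn [-0.1 -0.  -0. ]
```

View pics/w3.png

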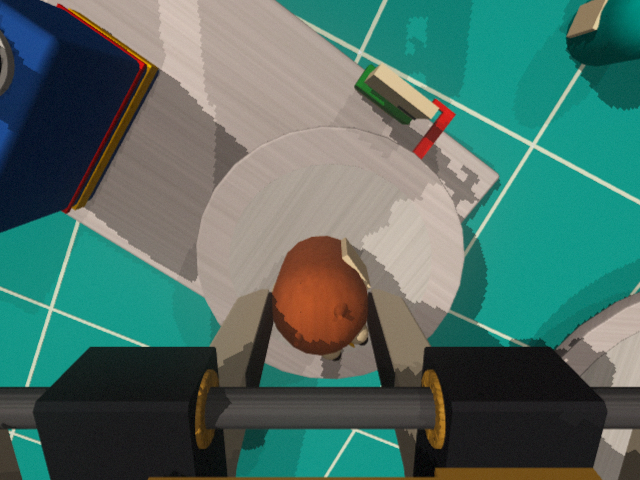

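The owl is over the pan (owl at 320,295, pan centre about 330,252). I'll set it slightly off centre, towards stand -x, in case a second owl is needed.

Emit:
send_rows(
  steps=[
    [-12,-6,0,0,0,0,0.3],
    [-12,-6,0,0,0,0,0.3],
    [0,0,14,0,0,0,0.3],
    [0,0,14,0,0,0,0.3],
    [0,0,6,0,0,0,0.3],
    [0,0,5,0,0,0,0.3],
    [0,0,5,0,0,0,0.3],
    [0,0,4,0,0,0,0.3],
    [0,0,3,0,0,0,0.3],
    [0,0,0,0,0,0,0.3],
    [0,0,0,0,0,0,0.3],
  ],
)

```text
clock: 6.82
tool_pos: [0.4957, 0.1172, 0.1007]
orientation: [[0.903, 0.43, 0.0], [0.43, -0.903, -0.0], [-0.0, 0.0, -1.0]]
contact_force: [-1.0, -3.5, 4.8]
grip_width: 0.0433
```

```bash
python3 - <<'E'
from h import *
go([.495,.121,.101])
p,d,T=cap('w4.png')
a,_=camera('side');b,_=camera('top')
cv2.imwrite('pics/s4.png',np.hstack([cv2.resize(a[130:310,230:430],None,fx=2,fy=2),cv2.resize(b[170:350,180:380],None,fx=2,fy=2)]))
E
```

```text
t 6.82 pos [0.4957 0.1172 0.1007] jaw az -64.5 q [-19.  30.  -2. 126.   2.  24. -86.] F [-1.  -3.5  4.8] w 0.0433
delta [ 1.  -3.7 -0.3]
turn [ 0.  0. -0.]
```

View pics/w4.png

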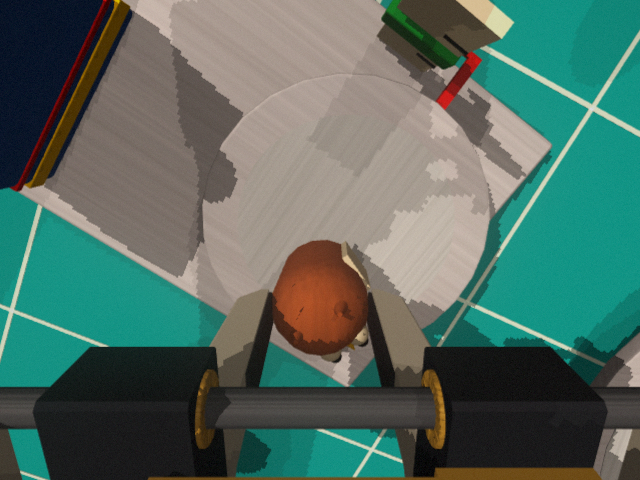

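View pics/s4.png

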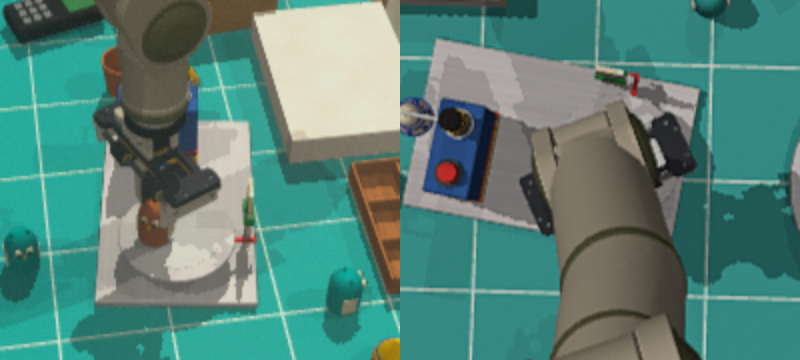

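```bash
python3 - <<'E'
from h import *
p,d,T=cap('w4b.png')
f,cx,cy=K(get_calibration('wrist'))
def pt(r,c): return T[:3,:3]@(np.array([(c-cx)/f,(r-cy)/f,1])*d[r,c])+T[:3,3]
for r,c in((160,300),(210,400),(250,240),(85,440),(102,442),(60,470),(20,395),(45,430),(280,460),(74,347),(200,204),(200,488)): print(r,c,np.round(pt(r,c),4))
E
```

```text
160 300 [0.5484 0.1534 0.0561]
210 400 [0.5472 0.0929 0.0548]
250 240 [0.4878 0.1631 0.0536]
85 440 [0.6193 0.0964 0.0126]
102 442 [0.6059 0.0997 0.0502]
60 470 [0.6293 0.097  0.0492]
20 395 [0.6218 0.1413 0.0765]
45 430 [0.6198 0.1229 0.0768]
280 460 [0.5259 0.0416 0.0545]
74 347 [0.5964 0.1499 0.0537]
200 204 [0.5064 0.1914 0.0546]
200 488 [0.5726 0.0524 0.0543]
```

```bash
python3 - <<'E'
from h import *
p,d,T=cap('w4c.png')
f,cx,cy=K(get_calibration('wrist'))
def pt(r,c): return T[:3,:3]@(np.array([(c-cx)/f,(r-cy)/f,1])*d[r,c])+T[:3,3]
for r in range(225,360,8): print(r,np.round(pt(r,310),4),np.round(pt(r,330),4))
for r,c in((310,240),(300,265),(300,400),(300,375),(370,250)): print(r,c,np.round(pt(r,c),4))
s=read_state();print(s['clock'],s['contact_force'])
a,ad=camera('side')
o=cv2.resize(a[185:285,270:370],None,fx=6,fy=6,interpolation=cv2.INTER_CUBIC);cv2.imwrite('pics/s5.png',o)
E
```

```text
225 [0.5184 0.1337 0.0546] [0.5233 0.1238 0.0555]
233 [0.5146 0.1319 0.0561] [0.5191 0.1218 0.055 ]
241 [0.51   0.1297 0.0546] [0.5166 0.1207 0.0613]
249 [0.5132 0.1306 0.0785] [0.5176 0.1217 0.0789]
257 [0.5144 0.1308 0.0935] [0.5183 0.1224 0.0931]
265 [0.5139 0.1303 0.1023] [0.5174 0.1222 0.1014]
273 [0.5121 0.1294 0.1067] [0.5159 0.1216 0.1069]
281 [0.511  0.1287 0.1125] [0.5141 0.1208 0.1109]
289 [0.5082 0.1274 0.1136] [0.5116 0.1196 0.113 ]
297 [0.5054 0.126  0.1149] [0.5093 0.1186 0.1156]
305 [0.5029 0.1248 0.1167] [0.5065 0.1173 0.1167]
313 [0.4999 0.1234 0.1175] [0.5033 0.1157 0.1171]
321 [0.4967 0.1219 0.1178] [0.4997 0.114  0.1167]
329 [0.4931 0.1202 0.1175] [0.4972 0.1128 0.1184]
337 [0.4899 0.1187 0.118 ] [0.4932 0.1108 0.1173]
345 [0.4858 0.1168 0.117 ] [0.4897 0.1091 0.1173]
353 [0.481  0.1146 0.1151] [0.4841 0.1063 0.1138]
310 240 [0.4912 0.1504 0.1222]
300 265 [0.4948 0.1424 0.1126]
300 400 [0.52   0.0908 0.1137]
300 375 [0.5152 0.1001 0.1129]
370 250 [0.4944 0.1405 0.1602]
7.0667 [-1.13360845 -4.05314062  4.14723447]
```

View pics/s5.png

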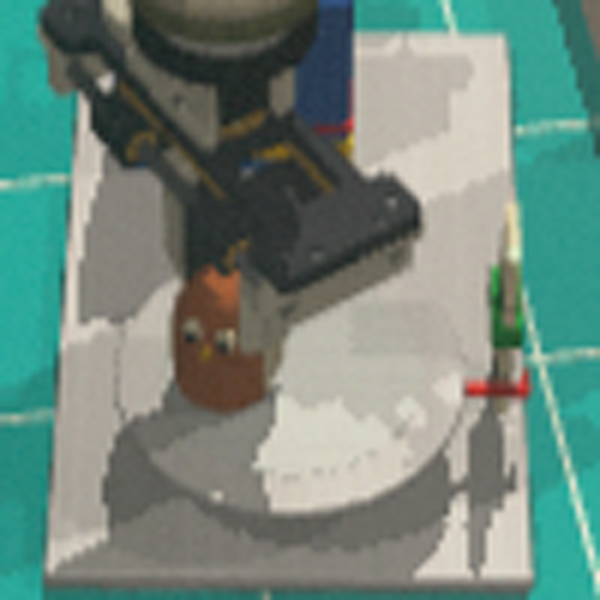

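The dish has been pressed down 40 mm because the owl sits about 28 mm lower in the grip than planned; I lifted before the fingers had fully closed. The owl is upright on the dish. I'll raise it so the pan carries just its weight, then release.

Emit:
send_rows(
  steps=[
    [0,0,-6,0,0,0,0.3],
    [0,0,-6,0,0,0,0.3],
    [0,0,-6,0,0,0,0.3],
    [0,0,-5,0,0,0,0.3],
    [0,0,-3,0,0,0,0.3],
    [0,0,0,0,0,0,0.3],
    [0,0,0,0,0,0,0.3],
    [0,0,0,0,0,0,0.3],
  ],
)

```text
clock: 7.78
tool_pos: [0.4954, 0.1179, 0.1265]
orientation: [[0.903, 0.431, -0.0], [0.431, -0.903, 0.0], [-0.0, -0.0, -1.0]]
contact_force: [-1.2, -1.4, -0.0]
grip_width: 0.0433
```

```bash
python3 - <<'E'
from h import *
go([.495,.121,.127])
p,d,T=cap('w5.png')
f,cx,cy=K(get_calibration('wrist'))
def pt(r,c): return T[:3,:3]@(np.array([(c-cx)/f,(r-cy)/f,1])*d[r,c])+T[:3,3]
for r,c in((160,300),(210,400),(250,240),(321,320),(85,350)): print(r,c,np.round(pt(r,c),4))
E
```

```text
t 7.78 pos [0.4954 0.1179 0.1265] jaw az -64.5 q [-18.  28.  -2. 124.   2.  28. -86.] F [-1.2 -1.4 -0. ] w 0.0433
delta [ 0.9 -3.  -0.5]
turn [-0.  0.  0.]
160 300 [0.5476 0.1537 0.0787]
210 400 [0.5469 0.0932 0.0801]
250 240 [0.4879 0.1633 0.0803]
321 320 [0.4986 0.1185 0.1442]
85 350 [0.5919 0.1466 0.0814]
```

View pics/w5.png

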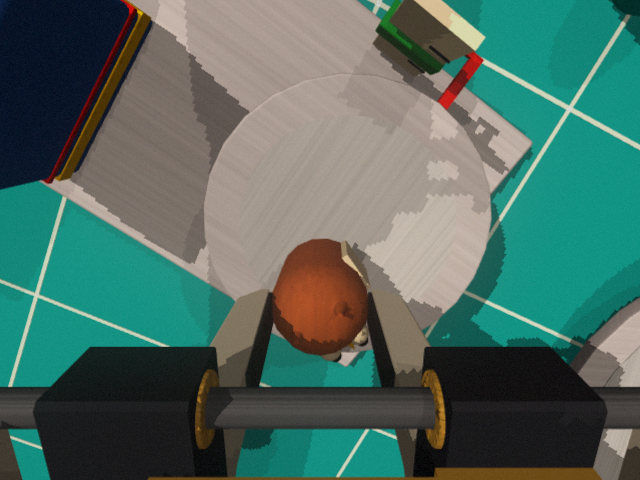

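Emit:
send_rows(
  steps=[
    [0,0,0,0,0,0,0.6],
    [0,0,0,0,0,0,0.8],
    [0,0,0,0,0,0,0.9],
    [0,0,0,0,0,0,0.9],
    [0,0,0,0,0,0,0.9],
    [0,0,0,0,0,0,0.9],
    [0,0,-20,0,0,0,0.9],
    [0,0,-30,0,0,0,0.9],
    [0,0,-30,0,0,0,0.9],
    [0,0,-20,0,0,0,0.9],
    [0,0,0,0,0,0,0.9],
    [0,0,0,0,0,0,0.9],
  ],
)

```text
clock: 8.83
tool_pos: [0.4961, 0.1178, 0.2276]
orientation: [[0.903, 0.43, 0.002], [0.43, -0.903, 0.001], [0.003, 0.0, -1.0]]
contact_force: [-0.3, -1.1, -0.2]
grip_width: 0.0836
```

```bash
python3 - <<'E'
from h import *
go([.493,.314,.19],-8.7)
p,d,T=cap('w6.png')
f,cx,cy=K(get_calibration('wrist'))
P=np.einsum('ij,rcj->rci',T[:3,:3],np.dstack([(np.arange(640)[None]-cx)/f*d,(np.arange(480)[:,None]-cy)/f*d,d]))+T[:3,3]
hsv=cv2.cvtColor(p,cv2.COLOR_BGR2HSV);h,s,v=cv2.split(hsv)
near=(abs(P[...,0]-.625)<.05)&(abs(P[...,1]-.12)<.05)&(P[...,2]>.03)
for n,m in(('green',(h>50)&(h<78)&(s>120)&near),('red',((h<4)|(h>176))&(s>150)&near)):
    Q=P[m];ys,xs=np.nonzero(m);print(n,len(Q),xs.min(),xs.max(),ys.min(),ys.max(),np.round(np.percentile(Q,[2,25,50,75,98],0),4).tolist())
dm=(np.hypot(P[...,0]-.523,P[...,1]-.117)<.07)&(P[...,1]<.10)&(P[...,2]>.04);print('dish',np.median(P[dm],0))
o=cv2.resize(p[0:250,250:640],None,fx=2,fy=2);cv2.imwrite('pics/w6z.png',o)
a,_=camera('side');cv2.imwrite('pics/s6.png',cv2.resize(a[185:285,270:370],None,fx=6,fy=6,interpolation=cv2.INTER_CUBIC))
E
```

```text
t 8.83 pos [0.4961 0.1178 0.2276] jaw az -64.5 q [-18.  19.  -2. 119.   1.  42. -85.] F [-0.3 -1.1 -0.2] w 0.0836
delta [  81.5 -178.4   37.7]
turn [  0.1  -0.1 -55.8]
green 314 359 401 40 86 [[0.6183, 0.1107, 0.0752], [0.6207, 0.1227, 0.0764], [0.6223, 0.134, 0.0769], [0.6248, 0.1425, 0.0775], [0.6345, 0.1453, 0.0783]]
red 341 401 429 72 112 [[0.6044, 0.0928, 0.0758], [0.611, 0.0955, 0.077], [0.6189, 0.097, 0.0776], [0.6267, 0.0986, 0.078], [0.6322, 0.1012, 0.0791]]
dish [0.53947027 0.08286808 0.32173849]
```

View pics/w6.png

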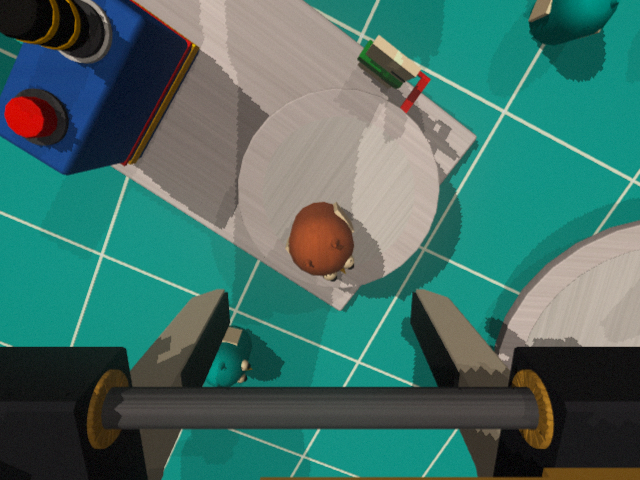

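View pics/s6.png

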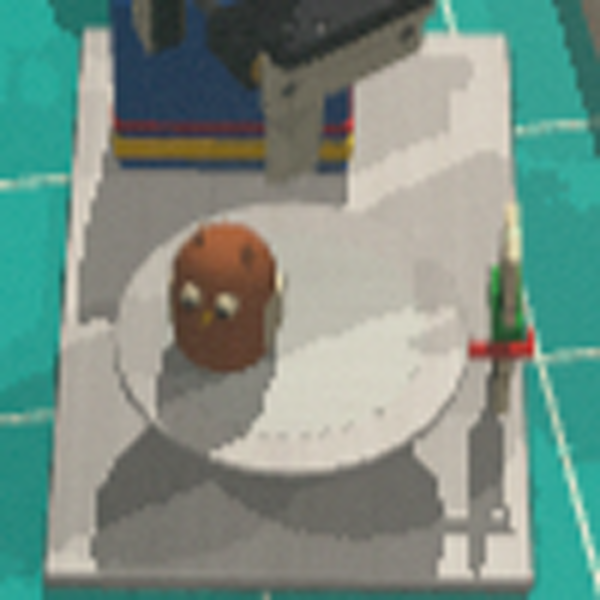

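The owl stands free on the dish and the pointer is near the clip's lower part, so it's borderline. I'll measure it more carefully with several frames, using the post top (0.120) and base plate (0.012) as references.

```bash
cat >> h.py <<'E'
def cloud(d,T):
    f,cx,cy=K(get_calibration('wrist'))
    return np.einsum('ij,rcj->rci',T[:3,:3],np.dstack([(np.arange(640)[None]-cx)/f*d,(np.arange(480)[:,None]-cy)/f*d,d]))+T[:3,3]
E
python3 - <<'E'
from h import *
ps=[];ds=[]
for i in range(8):
    p,d,T=cap('w7.png');ps.append(p.astype(float));ds.append(d)
p=np.mean(ps,0).astype(np.uint8);d=np.median(ds,0);P=cloud(d,T)
cv2.imwrite('pics/w7z.png',cv2.resize(p[25:125,340:450],None,fx=7,fy=6,interpolation=cv2.INTER_CUBIC))
np.set_printoptions(linewidth=250)
print((P[36:110:2,356:436:2,2]*1000).round().astype(int).tolist().__repr__().replace('],','],\n'))
E
```

```text
[[1, 2, 2, 2, 1, 1, 2, 2, 2, 1, 121, 121, 121, 121, 122, 2, 2, 2, 2, 2, 1, 1, 2, 2, 1, 2, 1, 1, 1, 1, 2, 2, 2, 2, 2, 1, 2, 2, 1, 1],
 [3, 2, 2, 1, 1, 2, 2, 78, 77, 2, 122, 121, 121, 121, 121, 121, 3, 2, 1, 2, 2, 1, 1, 1, 2, 2, 2, 1, 1, 1, 1, 1, 2, 2, 2, 1, 1, 2, 1, 1],
 [13, 6, 2, 2, 2, 2, 77, 77, 77, 121, 121, 121, 121, 122, 122, 122, 122, 61, 2, 2, 2, 1, 2, 2, 1, 1, 1, 1, 2, 1, 1, 2, 1, 1, 1, 2, 2, 1, 2, 1],
 [14, 13, 12, 2, 1, 1, 77, 78, 115, 118, 121, 122, 121, 121, 121, 122, 121, 122, 121, 2, 2, 1, 2, 2, 1, 1, 2, 1, 2, 1, 1, 1, 1, 1, 1, 0, 1, 2, 1, 1],
 [13, 14, 13, 13, 1, 77, 77, 81, 110, 114, 118, 121, 121, 122, 121, 121, 122, 121, 122, 121, 1, 1, 2, 2, 1, 1, 2, 2, 2, 1, 2, 1, 2, 2, 1, 1, 2, 1, 2, 2],
 [14, 14, 13, 14, 77, 77, 77, 101, 105, 110, 113, 116, 120, 121, 121, 122, 122, 121, 121, 121, 121, 2, 1, 2, 2, 1, 2, 1, 1, 2, 2, 1, 2, 2, 1, 2, 1, 2, 2, 2],
 [13, 14, 13, 14, 78, 77, 92, 97, 100, 104, 108, 112, 116, 120, 122, 122, 121, 121, 121, 122, 122, 122, 61, 1, 1, 2, 1, 2, 1, 2, 1, 2, 2, 1, 1, 2, 2, 2, 2, 2],
 [13, 14, 14, 78, 78, 80, 87, 91, 95, 100, 103, 107, 111, 115, 1
[... 4105 characters left out ...]
78, 78, 14, 13, 13, 13, 13, 14, 14, 14, 14, 12],
 [83, 83, 83, 83, 84, 83, 83, 82, 83, 83, 83, 83, 83, 83, 83, 84, 82, 83, 83, 82, 13, 14, 13, 14, 78, 78, 78, 78, 78, 13, 14, 14, 13, 13, 14, 13, 13, 14, 13, 13],
 [83, 83, 83, 83, 83, 83, 83, 83, 82, 83, 83, 82, 83, 83, 83, 83, 83, 83, 82, 83, 83, 81, 13, 78, 78, 78, 77, 78, 13, 13, 13, 13, 14, 13, 14, 14, 13, 13, 14, 13],
 [83, 83, 83, 83, 83, 83, 82, 83, 83, 83, 83, 83, 83, 83, 83, 83, 83, 84, 83, 83, 83, 83, 83, 78, 78, 78, 78, 78, 14, 14, 13, 13, 13, 14, 14, 13, 13, 13, 13, 13],
 [83, 83, 82, 83, 83, 83, 83, 83, 83, 83, 83, 83, 83, 83, 83, 83, 83, 83, 83, 83, 83, 83, 83, 82, 79, 78, 78, 14, 14, 13, 13, 13, 13, 14, 13, 13, 13, 13, 14, 14]]
```

View pics/w7z.png

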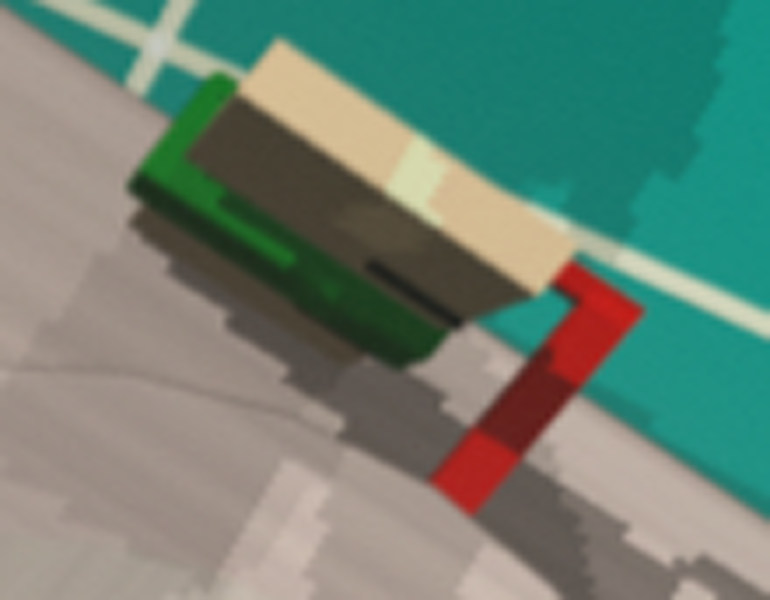

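```bash
python3 - <<'E'
from h import *
ds=[]
for i in range(6):
    p,d,T=cap('w8.png');ds.append(d)
d=np.mean(ds,0);P=cloud(d,T);Z=P[25:125,340:450,2]*1000
for a,b in((0,3),(12.5,15),(76.3,77.5),(77.5,79.5),(76,80),(81.8,84.5),(120.3,123)):
    m=(Z>a)&(Z<b);print(a,b,m.sum(),Z[m].mean().round(2),np.median(Z[m]).round(2))
hsv=cv2.cvtColor(p,cv2.COLOR_BGR2HSV)[25:125,340:450];h,s,v=cv2.split(hsv)
g=(h>50)&(h<78)&(s>120);r=((h<5)|(h>175))&(s>150)
k=(Z>76)&(Z<80);print('green top',np.median(Z[g&k]),Z[g&k].mean(),g.sum(),'red',np.median(Z[r&k]),Z[r&k].mean())
# column profile through clip side face, full res
for c in (364,370,376,382,388):
    print(c,(P[55:100,c,2]*1000).round(0).astype(int).tolist())
E
```

```text
0 3 3602 1.35 1.34
12.5 15 2672 13.3 13.3
76.3 77.5 411 77.07 77.13
77.5 79.5 381 77.89 77.83
76 80 817 77.45 77.47
81.8 84.5 2032 82.84 82.83
120.3 123 572 121.24 121.24
green top 77.18757699048868 77.17827926663118 328 red 77.78210871849612 77.7752318763513
364 [77, 78, 77, 77, 76, 73, 70, 66, 54, 32, 28, 24, 20, 16, 13, 14, 14, 13, 13, 13, 13, 13, 13, 13, 14, 13, 13, 14, 14, 13, 14, 13, 14, 13, 13, 82, 82, 83, 82, 82, 83, 82, 82, 82, 83]
370 [81, 77, 77, 77, 77, 78, 77, 77, 77, 129, 72, 68, 66, 39, 31, 27, 23, 19, 15, 13, 13, 13, 13, 13, 13, 13, 77, 13, 13, 13, 13, 13, 13, 13, 13, 14, 13, 83, 83, 82, 83, 83, 83, 83, 83]
376 [94, 91, 88, 85, 83, 80, 78, 77, 77, 77, 77, 77, 76, 76, 74, 71, 67, 64, 34, 31, 25, 21, 17, 13, 13, 13, 14, 13, 14, 14, 12, 14, 13, 13, 14, 14, 13, 14, 24, 82, 83, 83, 82, 83, 83]
382 [107, 103, 101, 98, 96, 93, 90, 87, 84, 81, 78, 130, 77, 77, 77, 77, 78, 77, 76, 73, 70, 66, 56, 33, 28, 24, 19, 15, 13, 13, 13, 13, 13, 13, 13, 13, 13, 13, 13, 13, 13, 81, 83, 83, 83]
388 [118, 115, 113, 111, 108, 105, 102, 100, 98, 95, 92, 89, 86, 84, 80, 77, 77, 78, 77, 77, 78, 77, 77, 129, 72, 68, 65, 40, 31, 26, 23, 18, 14, 13, 13, 13, 14, 14, 13, 13, 13, 13, 14, 14, 36]
```

Averaged heights, corrected by 1.3 mm from the references:
- **Dish:** 81.5 mm, so the pan has sunk 13.5 mm.
- **Pointer tip:** 74.5 mm.
- **Clip centre:** 67.9 mm.

The pointer is 6.6 mm above the clip centre, within the 8 mm tolerance. A second owl would put it about 6.9 mm below, which is no better, so I'll keep one. Next is the button.

```bash
python3 - <<'E'
from h import *
p,d,T=cap('w9.png');P=cloud(d,T)
h,s,v=cv2.split(cv2.cvtColor(p,cv2.COLOR_BGR2HSV))
m=((h<5)|(h>175))&(s>150);m[:,100:]=0;m&=(P[...,2]>.143)
print('button',m.sum(),P[m].min(0),P[m].max(0),np.median(P[m],0))
b=P[m][:,:2];print((b.min(0)+b.max(0))/2)
g=(P[...,2]>.185)&(P[...,0]>.5)&(P[...,1]>.25);print('grip',g.sum(),P[g].min(0),P[g].max(0))
go([.493,.314,.17],-8.7)
E
```

```text
button 1448 [0.48567155 0.15361913 0.14301623] [0.57262773 0.32353732 0.39368385] [0.49814682 0.31003408 0.14701633]
[0.52914964 0.23857822]
grip 1493 [0.54200528 0.28747296 0.18501181] [0.56343024 0.3048615  0.19304874]
t 9.68 pos [0.4956 0.1177 0.2266] jaw az -64.5 q [-18.  19.  -2. 119.   1.  42. -85.] F [ 0.  -0.   0.3] w 0.0838
delta [  82.1 -178.3   56.6]
turn [  0.   -0.  -55.8]
```

Emit:
send_rows(
  steps=[
    [0,0,0,0,0,-7,0.5],
    [0,0,0,0,0,-7,0],
    [0,0,0,0,0,-7,0],
    [0,0,0,0,0,-7,0],
    [0,0,0,0,0,-7,0],
    [0,0,0,0,0,-7,0],
    [0,0,0,0,0,-7,0],
    [0,0,0,0,0,-6.8,0],
    [20,0,0,0,0,0,0],
    [30,0,0,0,0,0,0],
    [30,0,0,0,0,0,0],
    [10,0,0,0,0,0,0],
  ],
  newtons=15,
)

```text
clock: 10.68
tool_pos: [0.5096, 0.2111, 0.2269]
orientation: [[0.149, 0.989, 0.001], [0.989, -0.149, 0.003], [0.003, 0.001, -1.0]]
contact_force: [-0.1, 0.1, -0.5]
grip_width: 0.0084
```

```bash
python3 - <<'E'
from h import *
p,d,T=cap('w10.png');P=cloud(d,T)
h,s,v=cv2.split(cv2.cvtColor(p,cv2.COLOR_BGR2HSV))
m=((h<5)|(h>175))&(s>150)&(P[...,2]>.143)&(P[...,2]<.155)&(P[...,1]>.27)&(P[...,1]<.35)
m=m.astype(np.uint8);n,l,st,ce=cv2.connectedComponentsWithStats(m);i=1+np.argmax(st[1:,4]);Q=P[l==i]
print('button',st[i],(Q.min(0)+Q.max(0))/2,Q.mean(0))
g=(P[...,2]>.187)&(P[...,2]<.197)&(P[...,0]>.5)&(P[...,1]>.25);print('grip',g.sum(),P[g].min(0),P[g].max(0),P[g].mean(0))
go([.496,.312,.17],-8.7)
E
```

```text
button [ 250   70   42   43 1341] [0.4969126  0.31189448 0.14624442] [0.49707329 0.3119545  0.14696453]
grip 2725 [0.54203461 0.28842839 0.18701075] [0.56968924 0.31584656 0.19346801] [0.55552098 0.3022927  0.19078598]
t 10.73 pos [0.5094 0.2114 0.2267] jaw az -8.5 q [-16.  23. -17. 113.   9.  45. -46.] F [0.7 2.  0.3] w 0.0045
delta [ 97.4 -28.1  56.9]
turn [ 0.  -0.1  0.2]
```

View pics/w10.png

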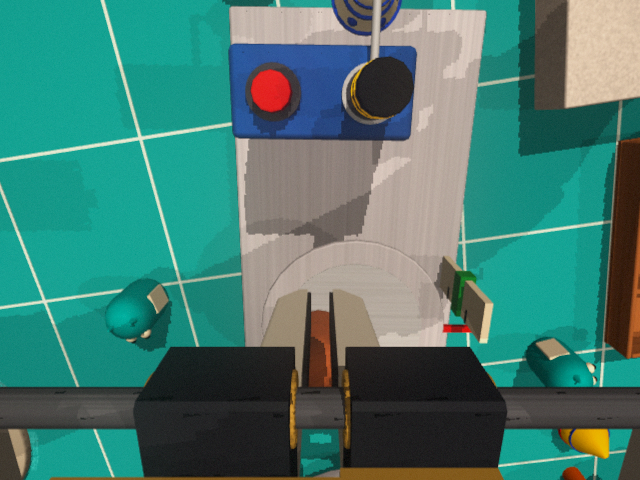

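Button at (270,90) gives (0.497, 0.312, 0.146) and the grip at (384,90) gives (0.5556, 0.302). They are 59 mm apart, as expected.

Emit:
send_rows(
  steps=[
    [20,-6,0,0,0,0,0],
    [30,-8,0,0,0,0,0],
    [30,-8,0,0,0,0,0],
    [17,-5,0,0,0,0,0],
    [0,0,25,0,0,0,0],
    [0,0,30,0,0,0,0],
    [0,0,15,0,0,0,0],
    [0,0,0,0,0,0,0],
    [0,0,0,0,0,0,0],
  ],
)

```text
clock: 11.48
tool_pos: [0.497, 0.3055, 0.1562]
orientation: [[0.152, 0.988, -0.001], [0.988, -0.152, -0.002], [-0.002, -0.001, -1.0]]
contact_force: [0.2, -0.3, 0.1]
grip_width: 0.0005
```

```bash
python3 - <<'E'
from h import *
go([.497,.312,.137],-8.7)
E
```

```text
t 11.48 pos [0.497  0.3055 0.1562] jaw az -8.7 q [-27.  30. -15. 113.  12.  39. -58.] F [ 0.2 -0.3  0.1] w 0.0005
delta [ 6.5 -1.  19.2]
turn [-0.1  0.1 -0. ]
```

Emit:
send_rows(
  steps=[
    [6.5,-1,0,0,0,0,0],
    [0,0,5,0,0,0,0],
    [0,0,3,0,0,0,0],
    [0,0,2,0,0,0,0],
    [0,0,2,0,0,0,0],
    [0,0,2,0,0,0,0],
    [0,0,2,0,0,0,0],
    [0,0,2,0,0,0,0],
    [0,0,1,0,0,0,0],
    [0,0,0,0,0,0,0],
  ],
)

```text
clock: 12.32
tool_pos: [0.4974, 0.3133, 0.1383]
orientation: [[0.152, 0.988, 0.001], [0.988, -0.152, 0.0], [0.0, 0.001, -1.0]]
contact_force: [-1.5, -1.5, 10.9]
grip_width: 0.0007
```

Emit:
send_rows(
  steps=[
    [0,0,0.7,0,0,0,0],
    [0,0,0.7,0,0,0,0],
    [0,0,0,0,0,0,0],
  ],
)

```text
clock: 12.57
tool_pos: [0.4974, 0.3133, 0.1382]
orientation: [[0.152, 0.988, 0.001], [0.988, -0.152, 0.0], [0.0, 0.001, -1.0]]
contact_force: [-5.0, -3.3, 23.5]
grip_width: 0.0004
```

The button is bottomed: force rose from 11 to 23.5 N with no further motion. Lifting and moving above the grip.

Emit:
send_rows(
  steps=[
    [0,0,-10,0,0,0,0],
    [0,0,-25,0,0,0,0],
    [0,0,-35,0,0,0,0],
    [0,0,-25,0,0,0,0.65],
    [0,15,0,0,0,0,0.65],
    [0,25,0,0,0,0,0.65],
    [-2,19,0,0,0,0,0.65],
    [0,0,0,0,0,0,0.65],
    [0,0,0,0,0,0,0.65],
    [0,0,0,0,0,0,0.65],
  ],
)

```text
clock: 13.4
tool_pos: [0.5545, 0.3022, 0.2304]
orientation: [[0.151, 0.988, -0.002], [0.988, -0.151, -0.0], [-0.001, -0.001, -1.0]]
contact_force: [0.4, 0.2, 0.5]
grip_width: 0.0424
```

```bash
python3 - <<'E'
from h import *
go([.5556,.3022,.152],-8.7)
p,d,T=cap('w11.png');P=cloud(d,T)
b,bd=camera('top');cv2.imwrite('pics/t11.png',cv2.resize(b[170:310,170:350],None,fx=4,fy=4))
r,c=map(int,map(round,proj('top',np.array([.497,.312,.138]))));print(r,c,b[r,c],[atd('top',(i,j),bd[i,j])[2].round(4) for i in(r-1,r,r+1) for j in(c-1,c,c+1)])
E
```

```text
t 13.4 pos [0.5545 0.3022 0.2304] jaw az -8.7 q [-23.  28. -16. 103.  10.  50. -52.] F [0.4 0.2 0.5] w 0.0424
delta [ 0.2  1.2 78.4]
turn [-0.1  0.  -0. ]
255 203 [110 128 138] [np.float64(0.7271), np.float64(0.7318), np.float64(0.7292), np.float64(0.7277), np.float64(0.7315), np.float64(0.7301), np.float64(0.731), np.float64(0.7311), np.float64(0.7333)]
```

View pics/w11.png

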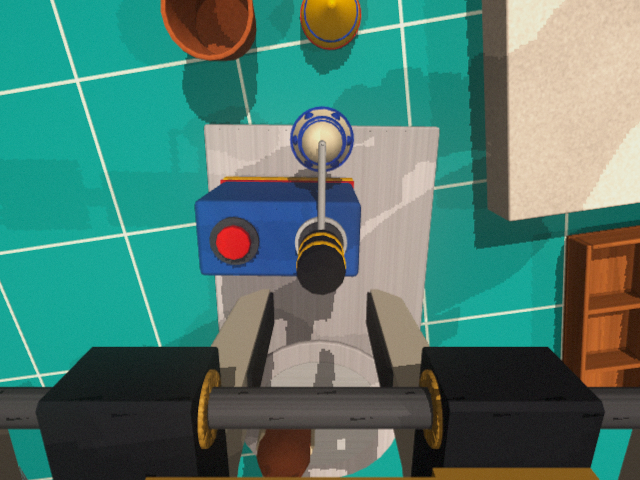

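View pics/t11.png

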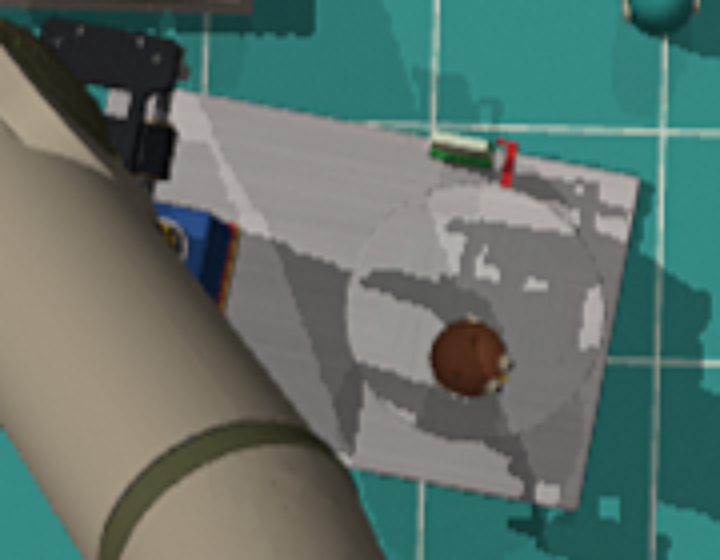

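The wrist view shows the grip centred between the fingers at (320,270) and the button down at (233,242). The bell arm runs away from the jaws. Descending.

Emit:
send_rows(
  steps=[
    [0,1,20,0,0,0,0.65],
    [0,0,25,0,0,0,0.65],
    [0,0,20,0,0,0,0.65],
    [0,0,12,0,0,0,0.65],
    [0,0,0,0,0,0,0.2],
    [0,0,0,0,0,0,0],
    [0,0,0,0,0,0,0],
    [0,0,0,0,0,0,0],
    [0,0,0,0,0,0,0],
    [0,0,0,0,0,0,0],
    [0,0,0,0,0,0,0],
    [0,0,0,0,0,0,0],
  ],
  newtons=40,
)

```text
clock: 14.5
tool_pos: [0.5551, 0.3027, 0.1552]
orientation: [[0.151, 0.989, -0.001], [0.989, -0.151, 0.0], [0.0, -0.001, -1.0]]
contact_force: [-5.8, 0.2, 5.2]
grip_width: 0.0274
```

Emit:
send_rows(
  steps=[
    [0,0,-2,0,0,0,0],
    [0,0,-4,0,0,0,0],
    [0,0,-6,0,0,0,0],
    [0,0,-6,0,0,0,0],
    [0,0,-6,0,0,0,0],
    [0,0,-6,0,0,0,0],
    [0,0,-6,0,0,0,0],
    [0,0,-6,0,0,0,0],
    [0,0,-6,0,0,0,0],
  ],
)

```text
clock: 15.25
tool_pos: [0.5551, 0.3026, 0.2027]
orientation: [[0.151, 0.989, -0.002], [0.989, -0.151, 0.0], [-0.0, -0.002, -1.0]]
contact_force: [-3.7, 3.2, -2.7]
grip_width: 0.0278
```

The mast is free: 47 mm drawn at about 3 N. Continuing.

Emit:
send_rows(
  steps=[
    [0,0,-6,0,0,0,0],
    [0,0,-5,0,0,0,0],
    [0,0,-4,0,0,0,0],
    [0,0,-5,0,0,0,0],
    [0,0,-6,0,0,0,0],
    [0,0,-6,0,0,0,0],
    [0,0,-6,0,0,0,0],
    [0,0,-6,0,0,0,0],
    [0,0,-6,0,0,0,0],
    [0,0,-6,0,0,0,0],
    [0,0,-6,0,0,0,0],
    [0,0,0,0,0,0,0],
  ],
)

```text
clock: 16.25
tool_pos: [0.5551, 0.3026, 0.2649]
orientation: [[0.151, 0.989, -0.002], [0.989, -0.151, 0.0], [0.0, -0.002, -1.0]]
contact_force: [-4.2, 3.1, -7.1]
grip_width: 0.0272
```

Emit:
send_rows(
  steps=[
    [0,0,-3,0,0,0,0],
    [0,0,-3,0,0,0,0],
    [0,0,-2,0,0,0,0],
    [0,0,-2,0,0,0,0],
    [0,0,-1,0,0,0,0],
    [0,0,0,0,0,0,0],
  ],
  newtons=55,
)

```text
clock: 16.75
tool_pos: [0.5551, 0.3026, 0.2751]
orientation: [[0.151, 0.989, -0.002], [0.989, -0.151, 0.0], [-0.0, -0.002, -1.0]]
contact_force: [-4.2, 3.8, -6.5]
grip_width: 0.0276
```

Emit:
send_rows(
  steps=[
    [0,0,-1,0,0,0,0],
    [0,0,-1,0,0,0,0],
    [0,0,0,0,0,0,0],
  ],
)

```text
clock: 17.0
tool_pos: [0.555, 0.3026, 0.2754]
orientation: [[0.151, 0.989, -0.003], [0.989, -0.151, -0.0], [-0.001, -0.003, -1.0]]
contact_force: [-0.5, 4.6, -18.5]
grip_width: 0.0271
```

The second stop is reached: +120.2 mm, with the force jumping to 18.5 N. Final checks.

```bash
python3 - <<'E'
from h import *
go([.555,.3026,.2754])
p,d,T=cap('w12.png')
a,ad=camera('side');b,_=camera('top')
cv2.imwrite('pics/s12.png',cv2.resize(a[100:430,190:490],None,fx=1.8,fy=1.8)); cv2.imwrite('pics/t12.png',b)
P=cloud(d,T)
for n,l,h in(('dish',.07,.09),):
    m=(np.hypot(P[...,0]-.527,P[...,1]-.117)<.075)&(P[...,2]>l)&(P[...,2]<h);print(n,m.sum(),np.median(P[m][:,2]) if m.any() else None)
for _ in range(3):
    camera('side');s=read_state();print(s['clock'],s['tool_pos'],s['contact_force'])
E
```

```text
t 17.0 pos [0.555  0.3026 0.2754] jaw az -8.7 q [-22.  26. -17. 100.   9.  56. -51.] F [ -0.5   4.6 -18.5] w 0.0271
delta [ 0. -0.  0.]
turn [-0.2  0.   0. ]
dish 1317 0.08295113943405436
17.2 [0.55503346 0.30252949 0.27544472] [ -0.05345841   6.06648218 -18.00735764]
17.25 [0.5550317  0.30253377 0.2754242 ] [ -0.92724491   5.84918539 -17.26004056]
17.3 [0.55505082 0.30254949 0.27543891] [ -0.68297375   5.66364291 -17.62558283]
```

View pics/s12.png

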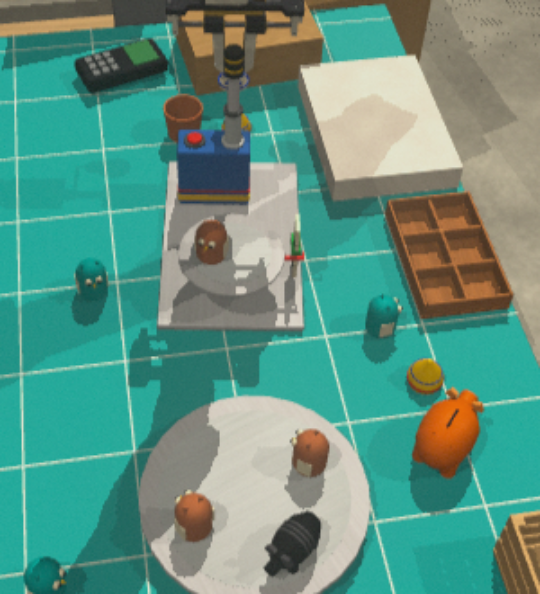

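View pics/w12.png

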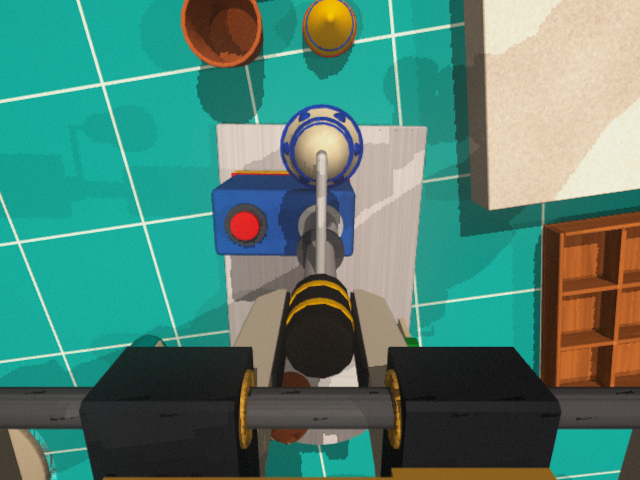

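View pics/t12.png

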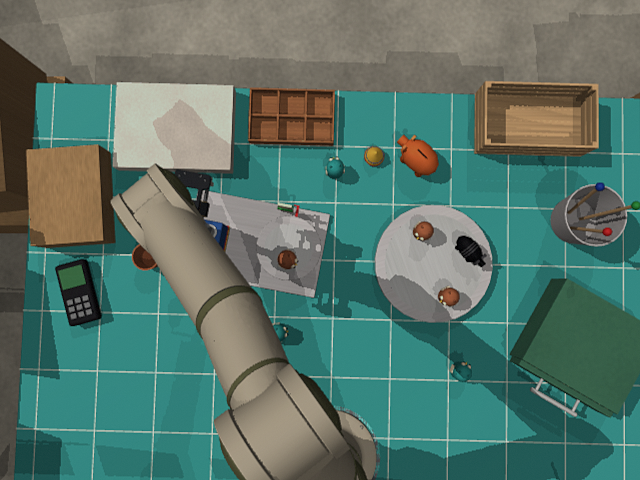

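```bash
python3 - <<'E'
from h import *
p,d,T=cap('w13.png');P=cloud(d,T)
print(P[335:370:8,310:332:10,2].round(4)); print(P[230,245])
s=read_state();print(s['clock'],s['tool_pos'],s['contact_force'])
E
```

```text
[[0.3111 0.3116 0.311 ]
 [0.3106 0.3109 0.3109]
 [0.3118 0.311  0.311 ]
 [0.311  0.3103 0.3112]
 [0.3109 0.3108 0.3111]]
[0.49734977 0.30932285 0.13972165]
17.35 [0.55499523 0.30257314 0.27542569] [ -0.75521348   6.17259847 -17.95137615]
```

The grip top reads 0.311, against about 0.191 before, so the full 120 mm was drawn with no slip. The button top is at about 0.138, fully pressed.

```bash
python3 -c "
from plant import *
print(hand_in())"
```

```text
the job is handed in; nothing more can be done
None
```

I put one clay owl on the pan, pressed the red button, and drew the mast out to its second stop. The job was handed in at about 17.4 s with the gripper still holding the grip there.

- **Ballast:** the owl stands free on the pan, which has sunk 13.5 mm. The pointer tip is at about 74.5 mm and the clip's centre at about 67.9 mm, so the pointer is 6.6 mm above it. That is inside the 8 mm limit but with only about 1.4 mm to spare. A second owl would have put it about 6.9 mm below, so I left it at one.
- **Button:** it is fully down. The force rose to 23.5 N with no further movement, and its top is now at about 138 mm.
- **Mast:** the grip rose 120 mm, with a steady hold of about 18 N against the second stop and no slip.
- **Other things:** in the last pictures the armadillo, pig bank, tops, pot, turquoise look-alikes and clip all looked unmoved.

**What went wrong:** the owl sat lower in the grip than planned, so while placing it I pressed the pan about 40 mm down for a moment. I raised it before letting go, and the pan came back to its proper height.

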